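Stamp the gift box in the hand press and bring it out

TASK

Stamp the wooden gift box that is in the hand press: with the tray still home, push the spring plunger right down to its stop, keep it there for half a second and let it come up again; then pull the tray, with the box in it, all the way out to its stop. Either the jar or the cup stands in the tray's way: move that one aside first so that the tray runs out without bumping it, leave it standing upright on the counter, and leave the other things where they stand.

Things in the scene. Friction and masses are not known exactly. Their poses are not given: they have to be found in the camera images.
- press: Fixed hand stamping press. Origin: on the counter under the plunger's axis; -x is its front, where the tray comes out; z up. Wooden base x -75 to +95 mm, 150 wide, 37 high. Steel column at the back, x 60 to 95 mm, 90 wide. Steel arm over the tray, x -35 to +95, 70 wide, z 115 to 145 mm, with a 42 mm wide collar to z 161; the plunger goes through it.
- plunger (a joint): How far the spring plunger is pressed down, m: 0 up, 0.030 at its stop. About 6 N starts it, 15 N holds it at the stop; it springs up by itself.
- plunger_top (a point): Centre of the top of the plunger's round wooden head (62 mm across, 22 mm thick), 225 mm above the counter when up. Moves with the plunger.
- tray (a joint): How far the tray is pulled out, m: 0 home, 0.090 at its stop. Slides along the press's -x with about 1.5 N friction and stays where it is left.
- tray_handle (a point): Centre of the top of the tray's handle: an upright wooden tab 16 (press x) by 24 mm (press y), top 85 mm above the counter, free above z 46 mm, where the front panel (132 mm wide) behind it ends. 85 mm in front of the plunger's axis when home. From the tab to the box is a 42 mm gap. Moves with the tray, axes as the press.
- tray_seat (a point): Point on the tray's floor, 21 mm above the counter, where the gift box's underside is centred at the start; under the plunger when the tray is home. The tray is open on top, inside 105 by 90 mm, walls to z 34 mm. Moves with the tray; axes as the press.
- gift_box: Loose light-wood lidded box 70 (x) by 60 (y) by 36 mm high, lying in the tray. Origin: centre of its underside, z up.
- jar: Loose amber glass jar with steel lid, closed, round, 60 mm across, 100 mm high, 0.3 kg. Origin: centre of its underside, z up.
- cup: Loose white ceramic cup without handle, open at the top, rim 60 mm across, narrower at the foot, 90 mm high, wall 4 mm, 0.2 kg. Origin: centre of its underside, z up.
- mill: Loose dark wooden pepper mill, waisted, 56 mm across at the foot, 170 mm high. Origin: centre of its underside, z up. Stands in front of the press at one side of the tray's way, left or right.
- utensil_pot: Loose white pot, 90 mm across and 110 mm high, with three wooden spatulas fixed upright in it that reach 265 mm above the counter. Origin: centre of its underside, z up. Stands beside the press at its +y side.

How it is judged:
On the way, in this order (a step that is already met when the one before it is completed fails the run):
1. the plunger is held at its stop (27 of 30 mm or more) for 0.3 s with the tray home (within 8 mm) and the box in it (value of joint plunger above 0.027 m and value of joint tray below 0.008 m and x of gift_box in the frame of tray_seat between -0.025 and 0.014 m and y of gift_box in the frame of tray_seat between -0.018 and 0.018 m and z of gift_box in the frame of tray_seat between -0.004 and 0.004 m), for 0.3 s.
2. the plunger is up again and the tray is out at its stop (85 of 90 mm or more) with the box in it (value of joint plunger below 0.003 m and value of joint tray above 0.085 m and x of gift_box in the frame of tray_seat between -0.025 and 0.014 m and y of gift_box in the frame of tray_seat between -0.018 and 0.018 m and z of gift_box in the frame of tray_seat between -0.004 and 0.004 m), for 0.2 s.
At the end, for the whole second after the job is handed in: The plunger is up (within 3 mm), the tray is out at its stop (85 of 90 mm or more), the gift box lies flat in the tray within its walls, and jar, cup, mill and utensil pot stand upright on the counter (within 0.1 rad and 8 mm), at rest (all of step 2 and linear speed of each of gift_box, jar, cup, mill, utensil_pot below 0.02 m/s and angle between each of jar, cup, mill, utensil_pot's own z axis and vertical below 0.1 rad and height (world z) of jar between -0.005 and 0.008 m and height (world z) of cup between -0.005 and 0.008 m and height (world z) of mill between -0.005 and 0.008 m and height (world z) of utensil_pot between -0.005 and 0.008 m); the robot touches nothing.
It fails at once if the jar, cup, mill or utensil pot is tipped over (more than 0.6 rad) (angle between any of jar, cup, mill, utensil_pot's own z axis and vertical above 0.6 rad).
It fails at once if the tray or the press bumps the jar or the cup (more than 1 N) (contact force between press and jar above 1 N or contact force between press and cup above 1 N).
It fails at once if the mill or the utensil pot is shifted by more than 20 mm (distance of any of mill, utensil_pot from where it was at the start of the episode above 0.02 m).
It fails at once if both the jar and the cup are moved (more than 20 mm): only the one in the way may be (distance of each of jar, cup from where it was at the start of the episode above 0.02 m).
It also fails if it takes over 58 s, if anything falls off the work surface, if the arm or the gripper's body presses on something with over 40 N, if the wrist force passes 120 N, or if a joint passes its speed limit or range.

ROBOT

A 6-joint arm with a two-finger parallel gripper is mounted at the origin on the work surface. World frame = base frame: x ahead of the robot, y to its left, z up, the work surface at z = 0. Lengths are in m, angles in rad, forces in N, time in s.
With the tool pointing down it reaches from about 0.325 to 0.85 m from the base axis. Payload 4.4 kg.
Tool frame: the origin (TCP) lies at the very end of the fingers, on their centre line; the grasp point (between the pads) lies 19 mm behind it; z points along the fingers, y is the line along which they close (so a half turn about z gives the same grasp; the last joint's range is limited). The gripper opens to 94 mm and grips with 3 to 60 N. Pads are 16 mm wide; open, the fingers measure 119 mm over their backs; the gripper's body (75 mm by 177 mm) begins 78 mm behind the grasp point.
Start: joints at [1.069, 0.207, 1.542, -0, 1.393, -0.15], TCP at [0.198, 0.54, 0.205] pointing down, gripper open.
Joint ranges: [-2.73, 2.73], [-0.86, 2.22], [0.23, 2.46], [-1.11, 4.25], [0.08, 2.63], [-2.82, 2.82]. Speed limits (rad/s): [2.79, 2.79, 3.14, 3.14, 3.14, 3.14].

INTERFACE

Orientations are given as a unit quaternion [w, x, y, z].
In Python, from bench import arm gives the robot as it stands. The module is installed in compiled form; this text tells all that it offers.
- The arm moves only by the shell command python3 -m pendant 'ROWS' [FORCE]. ROWS is JSON, one flat list of numbers, 7 for each row, row after row: the shift along the tool's x, y, z in units of 50 mm (1.0 is 50 mm), then the turn, a rotation vector about the tool's x, y, z in units of 8 degrees (1.0 is 8 degrees), then the finger opening in mm, from 0 to 94. A call has 1 to 8 rows; each row is the pose to reach, as a shift and turn from the pose commanded when the call began, along the tool's axes at that moment; what a row does not reach only later rows make up. A row lasts 1/10 s, in which the tool goes at most 50 mm and 8.59 degrees, less where a joint would pass 70% of its speed; a pose out of reach is approached as far as the arm can. A call with a gripper value outside its range is refused whole. The fingers move at their own pace and stop on an object; FORCE is the grip in N (left out, the last holds). Time passes only in rows, so rows that repeat a pose let the fingers close. It gives the time, the measured TCP pose, the force, the opening and the grip force at its end, in the units of the state.
- arm.get_obs(): the state, without advancing time (a new reading comes with each control period).
- arm.get_image(name): name is "scene" or "top"; returns the picture (384x512x3 uint8, blue, green, red); there is no depth.
- arm.camera_params(name): a dict with "fx", "fy", "cx", "cy" (pixels), "dist" ([k1, k2, p1, p2, k3] as OpenCV has them; the pictures are not rectified), "origin" and "attitude" of the camera in the world. Camera axes: x right, y down, z forward; pixel columns grow to the right and rows downward; lengths in m; the calibration is good to about 2 mm. A picture is of the moment at which its call begins. camera_params takes no time and is no camera call.
- arm.close_job(): hands the job in; it is judged then, once.
The state is a dict: "time_s": time; "qpos": joint angles; "dq": joint speeds; "effort": joint torques, N m; "tool_pos": TCP position; "tcp_rot": TCP orientation; "ft_force": force on the tool from outside, world axes, zero at the start; "wrist_torque": the same for the moment, N m; "gripper_width": opening from 0.0 (shut) to 1.0 (fully open); "finger_force": force on a finger pad.
Only numpy, scipy, OpenCV 4.12 (cv2) and the standard library are available. Lean on these libraries where they do the work, as an engineer would, in place of code of your own. Each camera call takes 0.05 s, during which the arm holds its last target. There are 200 camera calls.

## Working session

There is one attempt and no reset: what is moved stays moved. The work goes in short steps, Python scripts to look and compute and a shell command to move; the robot and the scene stay as the last step left them, time stands still between calls to the robot, and variables do not carry over. Pictures are saved under pics/ and viewed, at most 10 in all, crops included, and the job is handed in when it is done.

```bash
mkdir -p pics; cat > h.py <<'E'
import numpy as np, cv2
from bench import arm
from scipy.spatial.transform import Rotation as R
def Rq(q): return R.from_quat([q[1],q[2],q[3],q[0]])
def ray(n,u,v):
    c=arm.camera_params(n); K=np.array([[c['fx'],0,c['cx']],[0,c['fy'],c['cy']],[0,0,1]])
    p=cv2.undistortPoints(np.array([[[u,v]]],float),K,np.array(c['dist']))[0,0]
    A=np.array(c['attitude'],float); M=Rq(A).as_matrix() if A.size==4 else A
    return np.array(c['origin'],float), M@np.array([p[0],p[1],1])
def onz(n,u,v,z):
    o,d=ray(n,u,v); return o+d*(z-o[2])/d[2]
E
python3 - <<'E'
from h import *
for n in('scene','top'):
    im=arm.get_image(n); cv2.imwrite(f'pics/{n}0.png',im); print(arm.camera_params(n))
print(arm.get_obs())
E
```

```text
{'fx': 466.49078017153363, 'fy': 466.49078017153363, 'cx': 253.5285715384406, 'cy': 192.15028905304771, 'dist': array([-0.06676752,  0.        ,  0.        ,  0.        ,  0.        ]), 'origin': array([ 1.36157279, -0.44990818,  0.92822337]), 'attitude': array([-0.37590959,  0.80052032,  0.42232117, -0.19875619])}
{'fx': 421.48276106839256, 'fy': 421.48276106839256, 'cx': 259.8276575239867, 'cy': 205.73222865773033, 'dist': array([-0.03924117,  0.        ,  0.        ,  0.        ,  0.        ]), 'origin': array([0.50704253, 0.05921523, 1.02177132]), 'attitude': array([ 0.02787818, -0.69668041,  0.71587078, -0.03725926])}
{'time_s': 0.1, 'qpos': array([ 1.06947067e+00,  2.07368049e-01,  1.54278086e+00, -1.64274727e-05,
        1.39347908e+00, -1.50545843e-01]), 'dq': array([-0.00026845, -0.00184466, -0.00412573, -0.00013334, -0.00132037,
       -0.0003578 ]), 'effort': array([-9.98098694e-04, -3.71863461e+01, -2.82293594e+01,  7.00395461e-02,
        3.11373523e-02, -5.49287881e-05]), 'tool_pos': array([0.19728125, 0.53933776, 0.20440236]), 'tcp_rot': array([-3.18195207e-04,  1.74490549e-01,  9.84658323e-01, -9.66679016e-04]), 'ft_force': array([0.05618479, 0.21240133, 0.0911711 ]), 'wrist_torque': array([-0.02499901, -0.00623718, -0.01446582]), 'finger_force': 0.0, 'gripper_width': 1.0034768787316484}
```

View pics/scene0.png

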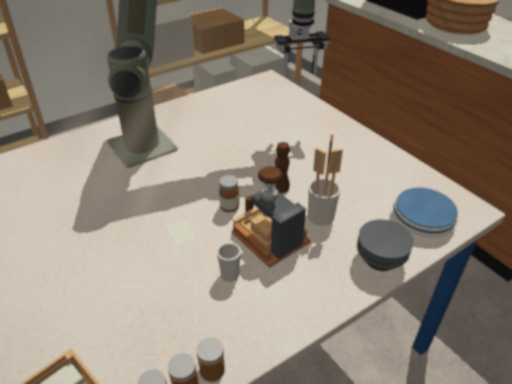

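View pics/top0.png

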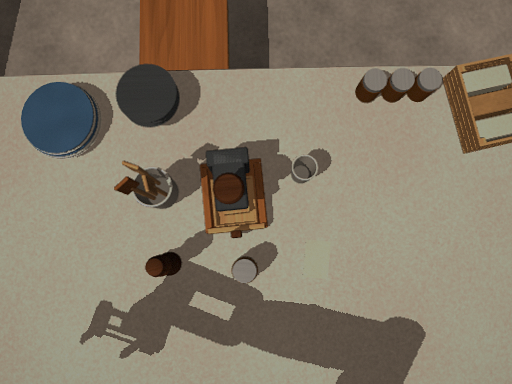

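The scene and top views show the press facing the robot: plunger head at about (229,188) in top, handle at (237,234), jar lid at (245,270) in front of it, cup at (305,168) beside the press, mill at (165,265) and pot at (153,187). The jar is the obstacle.

```bash
python3 - <<'E'
from h import *
im=cv2.imread('pics/top0.png'); c=cv2.resize(im[135:295,130:330],None,fx=4,fy=4,interpolation=cv2.INTER_CUBIC)
c=np.clip(c*1.5,0,255).astype('uint8'); cv2.imwrite('pics/topc.png',c[:600])
im=cv2.imread('pics/scene0.png'); c=cv2.resize(im[130:290,205:355],None,fx=3.7,fy=3.7,interpolation=cv2.INTER_CUBIC)
cv2.imwrite('pics/scc.png',np.clip(c*1.5,0,255).astype('uint8'))
E
```

```text
(no output)
```

View pics/topc.png

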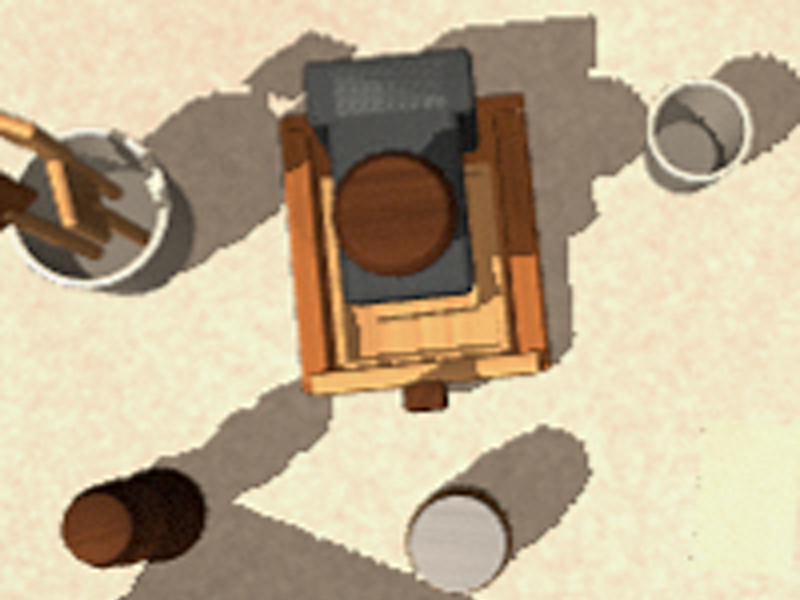

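View pics/scc.png

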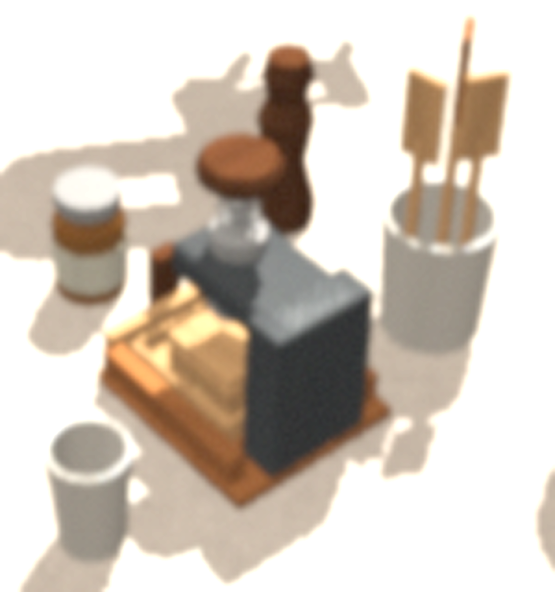

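The close-ups show (top crop, /4 + (130,135)): plunger head centre (395,213), handle top (426,397), jar lid centre (459,542), cup rim (699,135), mill top (98,529); the press is turned by a few degrees.

```bash
python3 - <<'E'
from h import *
np.set_printoptions(precision=4,suppress=True)
pts=dict(head=(395,213,.225),handle=(426,398,.085),jar=(459,542,.100),cup=(699,135,.09),milltop=(98,529,.17),pot=(93,210,.11),
 fpL=(304,388,.046),fpR=(547,368,.046),armL=(347,304,.145),armR=(472,291,.145),colL=(305,63,.145),colR=(470,48,.145),baseL=(282,118,.037),baseR=(522,95,.037))
P={}
for k,(u,v,z) in pts.items():
    P[k]=onz('top',130+u/4-.4,135+v/4-.4,z)[:2]; print(k,P[k])
sc=dict(head=(242,165,.225),jar=(88,190,.1),cup=(91,453,.09),milltop=(290,60,.17),handle=(163,253,.085))
for k,(u,v,z) in sc.items(): print('scene',k,onz('scene',205+u/3.7-.4,130+v/3.7-.4,z)[:2])
for a,b in(('fpR','fpL'),('armR','armL'),('colR','colL'),('baseR','baseL')):
    d=P[b]-P[a]; print(a,np.linalg.norm(d),np.degrees(np.arctan2(-d[0],d[1])))
d=P['head']-P['handle']; print(np.linalg.norm(d),np.degrees(np.arctan2(d[1],d[0])))
o=arm.get_obs(); print(Rq(o['tcp_rot']).as_matrix())
E
```

```text
head [0.6163 0.1066]
handle [0.5317 0.0999]
jar [0.4529 0.0832]
cup [ 0.6745 -0.0565]
milltop [0.4683 0.262 ]
pot [0.6381 0.278 ]
fpL [0.5404 0.1719]
fpR [0.5481 0.0313]
armL [0.5801 0.1374]
armR [0.5852 0.0721]
colL [0.7085 0.1573]
colR [0.7143 0.0699]
baseL [0.7006 0.1835]
baseR [0.7107 0.0411]
scene head [0.6268 0.1011]
scene jar [0.4546 0.082 ]
scene cup [ 0.6823 -0.0583]
scene milltop [0.4812 0.2545]
scene handle [0.5352 0.0977]
fpR 0.14087556058309927 3.156612221289959
armR 0.0655014876452019 4.435942215940676
colR 0.08757895802864152 3.8166387377578808
baseR 0.14272819331325634 4.0762871930484215
0.08489644562788967 4.514713308486458
[[-0.9391  0.3436 -0.001 ]
 [ 0.3436  0.9391 -0.0018]
 [ 0.0003 -0.002  -1.    ]]
```

The jar (0.453, 0.083) lies about 165 mm in front of the plunger axis, 11 mm to one side, so it is in the way. Press yaw is about 4°, and the sizes and distances check out (handle to plunger 85 mm, column 88 mm). I go above the jar.

```bash
cat > go.py <<'E'
import sys
from h import *
x,y,z,a=map(float,sys.argv[1:5]) # target TCP, heading of tool y in deg, pointing down
o=arm.get_obs(); M=Rq(o['tcp_rot'])
t=np.radians(a); Y=np.array([np.cos(t),np.sin(t),0]); Z=np.array([0,0,-1.]); T=R.from_matrix(np.c_[np.cross(Y,Z),Y,Z])
print(np.round(M.inv().apply(np.array([x,y,z])-o['tool_pos'])/.05,2), np.round(np.degrees((M.inv()*T).as_rotvec())/8,2),o['time_s'],np.round(o['tool_pos'],4),np.round(o['ft_force'],1))
E
python3 go.py .453 .083 .2 94
```

```text
[-7.94 -6.81  0.1 ] [-0.01 -0.01 -3.01] 0.1 [0.1973 0.5393 0.2044] [0.1 0.2 0.1]
```

```bash
python3 -m pendant '[-7.94,-6.81,0.1,0,0,-3,94, -7.94,-6.81,0.1,0,0,-3,94, -7.94,-6.81,0.1,0,0,-3,94, -7.94,-6.81,0.1,0,0,-3,94, -7.94,-6.81,0.1,0,0,-3,94, -7.94,-6.81,0.1,0,0,-3,94, -7.94,-6.81,0.1,0,0,-3,94, -7.94,-6.81,0.1,0,0,-3,94]' 20; python3 go.py .453 .083 .2 94
```

```text
time_s: 0.9
tool_pos: [0.3901, 0.1956, 0.2015]
tcp_rot: [0.0, -0.034, 0.999, 0.0]
ft_force: [0.8, 0.5, -0.6]
gripper_width: 1.004
finger_force: 0.0
[-1.1  -2.33  0.03] [ 0.    0.   -0.01] 0.9 [0.3901 0.1956 0.2015] [ 0.8  0.5 -0.6]
```

```bash
python3 -m pendant '[-1.1,-2.3,0,0,0,0,94, -1.1,-2.3,0,0,0,0,94, -1.1,-2.3,0,0,0,0,94, -1.1,-2.3,0,0,0,0,94, -1.1,-2.3,0,0,0,0,94, -1.1,-2.3,0,0,0,0,94]' ; python3 go.py .453 .083 .05 94
```

```text
time_s: 1.5
tool_pos: [0.4516, 0.0875, 0.2013]
tcp_rot: [-0.001, -0.035, 0.999, 0.0]
ft_force: [0.2, 0.2, 0.1]
gripper_width: 0.999
finger_force: 0.0
[-0.02 -0.09  3.03] [ 0.   -0.01 -0.  ] 1.5 [0.4516 0.0875 0.2013] [0.2 0.2 0.1]
```

```bash
python3 -m pendant '[0,-0.09,1,0,0,0,94, 0,-0.09,2,0,0,0,94, 0,-0.09,2.5,0,0,0,94, 0,-0.09,3.03,0,0,0,94, 0,-0.09,3.03,0,0,0,94, 0,-0.09,3.03,0,0,0,40, 0,-0.09,3.03,0,0,0,40, 0,-0.09,3.03,0,0,0,40]' 20; python3 -m pendant '[0,0,0,0,0,0,40, 0,0,0,0,0,0,40, 0,0,0,0,0,0,40, 0,0,0,0,0,0,40]' 20
```

```text
time_s: 2.3
tool_pos: [0.4544, 0.0823, 0.0521]
tcp_rot: [0.002, -0.034, 0.999, -0.0]
ft_force: [-0.2, -0.1, -0.6]
gripper_width: 0.786
finger_force: 0.0
time_s: 2.7
tool_pos: [0.4539, 0.0825, 0.0513]
tcp_rot: [0.001, -0.034, 0.999, 0.001]
ft_force: [-0.1, 2.9, 6.5]
gripper_width: 0.628
finger_force: 20.0
```

```bash
python3 -m pendant '[0,0,-0.25,0,0,0,40, 0,0,-0.6,0,0,0,40, 0,-0.5,-0.6,0,0,0,40, 0.2,-1.2,-0.6,0,0,0,40, 0.4,-2,-0.6,0,0,0,40, 0.4,-2.8,-0.6,0,0,0,40, 0.4,-3.6,-0.6,0,0,0,40, 0.4,-3.6,-0.6,0,0,0,40]' 20;  python3 -m pendant '[0,0,0,0,0,0,40, 0,0,0,0,0,0,40]'; python3 go.py .43 -.1 .0515 94
```

```text
time_s: 3.5
tool_pos: [0.4454, -0.1038, 0.0808]
tcp_rot: [0.0, -0.031, 1.0, -0.002]
ft_force: [-0.2, 0.1, -3.9]
gripper_width: 0.627
finger_force: 20.0
time_s: 3.7
tool_pos: [0.4441, -0.0981, 0.0798]
tcp_rot: [-0.001, -0.034, 0.999, 0.0]
ft_force: [0.1, -1.1, -3.4]
gripper_width: 0.625
finger_force: 20.0
[ 0.28 -0.02  0.57] [ 0.01 -0.01 -0.01] 3.7 [ 0.4441 -0.0981  0.0798] [ 0.1 -1.1 -3.4]
```

```bash
python3 -m pendant '[0,0,0.2,0,0,0,40, 0,0,0.4,0,0,0,40, 0,0,0.5,0,0,0,40, 0,0,0.57,0,0,0,40, 0,0,0.57,0,0,0,40, 0,0,0.57,0,0,0,40]';  python3 -m pendant '[0,0,0,0,0,0,94, 0,0,0,0,0,0,94, 0,0,0,0,0,0,94, 0,0,0,0,0,0,94, 0,0,0,0,0,0,94, 0,0,-0.5,0,0,0,94, 0,0,-1.5,0,0,0,94, 0,0,-2.5,0,0,0,94]'
```

```text
time_s: 4.3
tool_pos: [0.4452, -0.0988, 0.0516]
tcp_rot: [0.0, -0.034, 0.999, -0.0]
ft_force: [0.3, -0.8, -2.8]
gripper_width: 0.629
finger_force: 20.0
time_s: 5.1
tool_pos: [0.4439, -0.0985, 0.1772]
tcp_rot: [-0.001, -0.034, 0.999, 0.001]
ft_force: [0.8, 0.2, -0.5]
gripper_width: 1.0
finger_force: 0.0
```

```bash
python3 -m pendant '[0,0,-1,0,0,0,40, 0,0,-1.8,0,0,0,20, 0,0,-1.8,0,0,0,0, 0,0,-1.8,0,0,0,0, 0,0,-1.8,0,0,0,0]' 10; python3 go.py .618 .105 .265 94
```

```text
time_s: 5.6
tool_pos: [0.444, -0.0985, 0.265]
tcp_rot: [-0.001, -0.034, 0.999, 0.001]
ft_force: [0.2, -0.0, -1.3]
gripper_width: 0.609
finger_force: 0.0
[-3.75  3.83 -0.01] [ 0.01 -0.02 -0.01] 5.6 [ 0.444  -0.0985  0.265 ] [ 0.2 -0.  -1.3]
```

```bash
python3 - <<'E'
from h import *
im=arm.get_image('top'); cv2.imwrite('pics/top1.png',im)
E
```

```text
(no output)
```

View pics/top1.png

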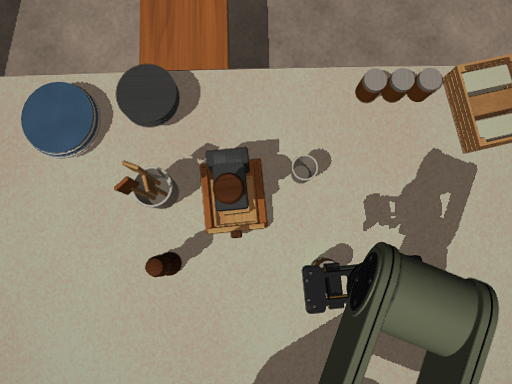

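The top view shows the tray's way clear, with the jar now under the gripper at about (322,262) and the press, mill, pot and cup unmoved. Now to the plunger.

```bash
python3 -m pendant '[-3.75,3.83,0,0,0,0,0, -3.75,3.83,0,0,0,0,0, -3.75,3.83,0,0,0,0,0, -3.75,3.83,0,0,0,0,0, -3.75,3.83,0,0,0,0,0, -3.75,3.83,0,0,0,0,0, -3.75,3.83,0,0,0,0,0, -3.75,3.83,0,0,0,0,0]'; python3 -m pendant '[0,0,0,0,0,0,0]';  python3 go.py .618 .105 .23 94
```

```text
time_s: 6.45
tool_pos: [0.6179, 0.1046, 0.2644]
tcp_rot: [-0.002, -0.034, 0.999, -0.0]
ft_force: [-1.0, -0.7, 0.4]
gripper_width: 0.005
finger_force: 0.0
time_s: 6.55
tool_pos: [0.6181, 0.1037, 0.2658]
tcp_rot: [-0.001, -0.033, 0.999, -0.0]
ft_force: [-0.5, -0.8, -0.0]
gripper_width: 0.004
finger_force: 0.0
[-0.    0.03  0.72] [-0.   -0.02 -0.02] 6.55 [0.6181 0.1037 0.2658] [-0.5 -0.8 -0. ]
```

```bash
python3 -m pendant '[0,0,0.6,0,0,0,0, 0,0,0.85,0,0,0,0, 0,0,1.0,0,0,0,0, 0,0,1.15,0,0,0,0, 0,0,1.3,0,0,0,0, 0,0,1.37,0,0,0,0, 0,0,1.37,0,0,0,0]'
```

```text
time_s: 7.25
tool_pos: [0.6178, 0.1035, 0.2008]
tcp_rot: [-0.001, -0.034, 0.999, -0.001]
ft_force: [-7.5, -1.6, 12.7]
gripper_width: 0.006
finger_force: 5.9
```

```bash
python3 -m pendant '[0,0,0.06,0,0,0,0, 0,0,0.12,0,0,0,0, 0,0,0.16,0,0,0,0, 0,0,0.16,0,0,0,0]'
```

```text
time_s: 7.65
tool_pos: [0.618, 0.1035, 0.1952]
tcp_rot: [-0.0, -0.034, 0.999, -0.001]
ft_force: [-9.0, -1.9, 16.2]
gripper_width: 0.003
finger_force: 8.5
```

```bash
python3 -m pendant '[0,0,0.05,0,0,0,0, 0,0,0.1,0,0,0,0, 0,0,0.1,0,0,0,0, 0,0,0.1,0,0,0,0, 0,0,0.1,0,0,0,0, 0,0,0.1,0,0,0,0, 0,0,0.1,0,0,0,0, 0,0,0.1,0,0,0,0]'
```

```text
time_s: 8.45
tool_pos: [0.6182, 0.1035, 0.195]
tcp_rot: [0.001, -0.034, 0.999, -0.001]
ft_force: [-16.3, -2.8, 32.4]
gripper_width: 0.007
finger_force: 16.4
```

Height stays at 0.195 while the force rose from 16 to 32 N, so the plunger is at its stop. It has been held for over half a second; I release it and go to the handle.

```bash
python3 -m pendant '[0,0,-0.3,0,0,0,0, 0,0,-0.7,0,0,0,0, 0,0,-1.2,0,0,0,0, 0,0,-1.7,0,0,0,0, 0.9,0,-1.7,0,0,0,40, 1.9,0,-1.7,0,0,0,40, 2.6,0,-1.7,0,0,0,50, 2.6,0,-1.7,0,0,0,50]'; python3 -m pendant '[0,0,0,0,0,0,50]'; python3 go.py .531 .0985 .13 94
```

```text
time_s: 9.25
tool_pos: [0.4851, 0.0957, 0.27]
tcp_rot: [-0.001, -0.034, 0.999, 0.0]
ft_force: [0.3, 0.5, -0.8]
gripper_width: 0.31
finger_force: 0.0
time_s: 9.35
tool_pos: [0.4893, 0.0956, 0.2709]
tcp_rot: [0.001, -0.034, 0.999, -0.0]
ft_force: [-0.4, -0.0, 0.7]
gripper_width: 0.396
finger_force: 0.0
[-0.83  0.    2.82] [-0.    0.01 -0.02] 9.35 [0.4893 0.0956 0.2709] [-0.4 -0.   0.7]
```

```bash
python3 -m pendant '[0,0,1,0,0,0,60, 0,0,2,0,0,0,60, 0,0,2.8,0,0,0,60, 0,0,3.2,0,0,0,60, -0.4,0,3.3,0,0,0,60, -0.83,0,3.3,0,0,0,60, -0.83,0,3.3,0,0,0,60, -0.83,0,3.3,0,0,0,60]'; python3 - <<'E'
from h import *
im=arm.get_image('scene'); c=cv2.resize(im[110:290,185:355],None,fx=3.3,fy=3.3,interpolation=cv2.INTER_CUBIC)
cv2.imwrite('pics/sc2.png',np.clip(c*1.5,0,255).astype('uint8'))
E
python3 go.py .531 .0985 .056 94
```

```text
time_s: 10.15
tool_pos: [0.5317, 0.0986, 0.105]
tcp_rot: [-0.0, -0.034, 0.999, -0.0]
ft_force: [-0.6, -0.6, 0.8]
gripper_width: 0.637
finger_force: 0.0
[-0.   -0.    0.98] [ 0.   -0.01 -0.01] 10.2 [0.531  0.0987 0.105 ] [0.3 0.3 0.4]
```

View pics/sc2.png

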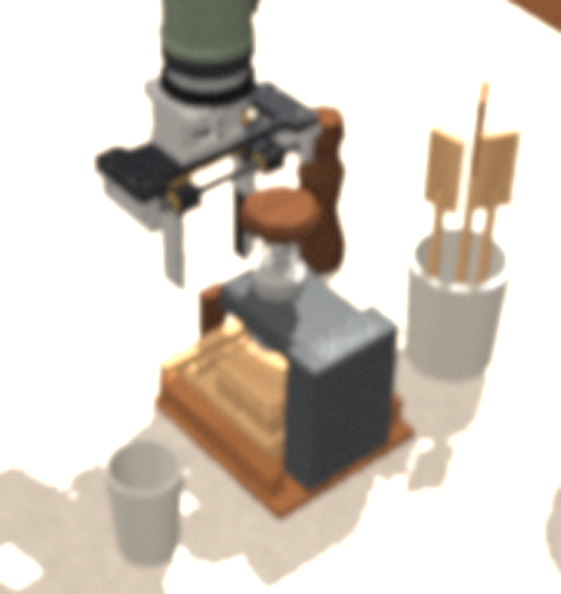

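The picture shows the plunger up again and the fingers on both sides of the handle at about (210,310), with body clear of head and mill. Down and close.

```bash
python3 -m pendant '[0,0,0.4,0,0,0,60, 0,0,0.7,0,0,0,60, 0,0,0.96,0,0,0,60, 0,0,0.96,0,0,0,30, 0,0,0.96,0,0,0,15, 0,0,0.96,0,0,0,15, 0,0,0.96,0,0,0,15, 0,0,0.96,0,0,0,15]' 15; python3 -m pendant '[0,0,0,0,0,0,15, 0,0,0,0,0,0,15]'
```

```text
time_s: 11.0
tool_pos: [0.5314, 0.1012, 0.0581]
tcp_rot: [0.001, -0.033, 0.999, 0.003]
ft_force: [-0.6, 8.7, 1.7]
gripper_width: 0.258
finger_force: 15.0
time_s: 11.2
tool_pos: [0.5314, 0.1012, 0.0581]
tcp_rot: [0.001, -0.034, 0.999, 0.002]
ft_force: [-0.1, 6.6, 1.7]
gripper_width: 0.255
finger_force: 15.0
```

```bash
python3 -m pendant '[0.03,0.04,0,0,0,0,15, 0.1,0.04,0,0,0,0,15, 0.2,0.04,0,0,0,0,15, 0.32,0.04,0,0,0,0,15, 0.44,0.04,0,0,0,0,15, 0.56,0.04,0,0,0,0,15, 0.68,0.04,0,0,0,0,15, 0.8,0.04,0,0,0,0,15]';  python3 -m pendant '[0.12,0,0,0,0,0,15, 0.24,0,0,0,0,0,15, 0.36,0,0,0,0,0,15, 0.48,0,0,0,0,0,15, 0.6,0,0,0,0,0,15, 0.7,0,0,0,0,0,15, 0.78,0,0,0,0,0,15, 0.84,0,0,0,0,0,15]'
```

```text
time_s: 12.0
tool_pos: [0.4911, 0.0983, 0.058]
tcp_rot: [0.001, -0.034, 0.999, 0.0]
ft_force: [1.6, 2.3, 5.6]
gripper_width: 0.255
finger_force: 15.0
time_s: 12.8
tool_pos: [0.4492, 0.0952, 0.058]
tcp_rot: [0.001, -0.034, 0.999, 0.0]
ft_force: [0.9, 2.4, 5.7]
gripper_width: 0.255
finger_force: 15.0
```

Pulled 82 mm; on to the stop.

```bash
python3 -m pendant '[0.06,0,0,0,0,0,15, 0.12,0,0,0,0,0,15, 0.18,0,0,0,0,0,15, 0.22,0,0,0,0,0,15, 0.26,0,0,0,0,0,15, 0.26,0,0,0,0,0,15, 0.26,0,0,0,0,0,15]'
```

```text
time_s: 13.5
tool_pos: [0.4408, 0.0945, 0.0582]
tcp_rot: [0.006, -0.034, 0.999, 0.0]
ft_force: [12.5, 4.0, -7.5]
gripper_width: 0.252
finger_force: 15.0
```

```bash
python3 -m pendant '[-0.06,0,0,0,0,0,15, -0.06,0,0,0,0,0,60, -0.06,0,0,0,0,0,60, -0.06,0,0,0,0,0,60, -0.06,0,0,0,0,0,60, -0.06,0,-0.5,0,0,0,60, -0.06,0,-1.3,0,0,0,60, -0.06,0,-2.2,0,0,0,60]'; python3 -m pendant '[0,0,-1,0,0,0,60, 0,0,-2,0,0,0,60, 1,0,-2.5,0,0,0,60, 1,0,-2.5,0,0,0,60, 1,0,-2.5,0,0,0,60, 1,0,-2.5,0,0,0,60]'; python3 - <<'E'
from h import *
a=arm.get_image('scene')[90:310,165:365]; b=arm.get_image('top')[130:350,130:390]
c=cv2.resize(np.hstack([a,b]),None,fx=1.7,fy=1.7,interpolation=cv2.INTER_CUBIC); cv2.imwrite('pics/end.png',np.clip(c*1.5,0,255).astype('uint8'))
E
```

```text
time_s: 14.3
tool_pos: [0.4368, 0.0944, 0.1667]
tcp_rot: [-0.003, -0.034, 0.999, -0.0]
ft_force: [0.7, -0.7, -0.4]
gripper_width: 0.638
finger_force: 0.0
time_s: 14.9
tool_pos: [0.3886, 0.0911, 0.2907]
tcp_rot: [-0.001, -0.034, 0.999, -0.0]
ft_force: [0.2, -0.4, 0.1]
gripper_width: 0.638
finger_force: 0.0
```

View pics/end.png

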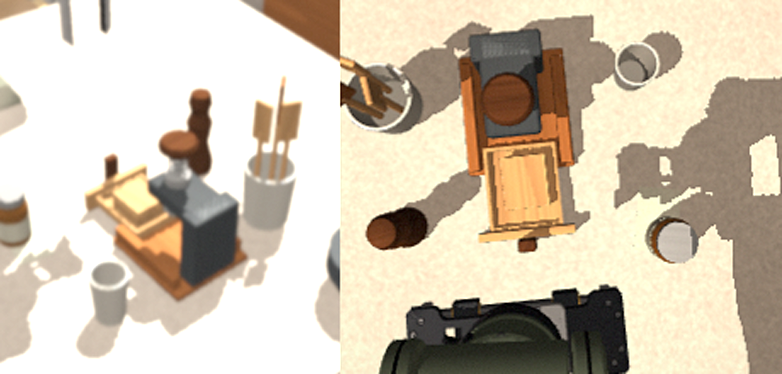

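The pictures show the tray fully out, with the box centred in it, the plunger up, the jar upright at about (672,240) on the right, and the cup, mill and pot unmoved.

```bash
python3 -c "
from bench import arm
print(arm.close_job())"
```

```text
the job is handed in; nothing more can be done
None
```

The box is stamped, the tray is out at its stop with the box in it, and the jar stands upright out of the way; I handed the job in after about 15 s of robot time, and no verdict came back.

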